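# Turn the stock marker over and close out the refilled drawer

### The job

This drawer has been refilled: turn its amber stock marker over to the teal face by tipping the hinged tray right over by its handle, so that the marker tumbles on to the landing bed, and lower the tray back flat. Then lay the marker teal side up in the frame on top of the drawer unit and push the drawer fully shut. Do not let the marker fall on the bench, and leave the jars, bottle, tin, spatula, cup and small teal bin where they stand.

Things in the scene. Friction and masses are not known exactly. Their poses are not given: they have to be found in the camera images.
- turner: Grey turnover stand, fixed. Origin on the bench right under the tray's hinge; z up; the tray lies on its -x side, the landing bed on its +x side. The hinge runs along y, 50 mm above the bench. Base plate 110 mm wide, 8 mm thick; hinge posts 10 mm thick and 56 mm high stand at y = +-46 mm, x from -14 to 8 mm.
- bed (a point): Centre of the top of the stand's landing bed (62 mm from the hinge, 50 mm above the bench; axes as the stand's): a level grey block 116 mm long in x but only 40 mm wide in y, so the marker overhangs its sides and fingers can reach down beside it. A stop 12 mm high and 4 mm thick ends it on the +x side.
- tray (a joint): Angle of the hinged steel tray (0.3 kg): 0 = level; grows as its handle is lifted up and over towards the bed; stop at 1.95. Not held: it falls back, or past upright on to its stop. From about 0.5 to 0.8 rad the marker slides to the hinge end; near upright (about 1.5) its top falls over the lip on to the bed, other face up. Going slowly to 1.75 is surely enough.
- tray_in (a point): Centre of the tray's floor, 47 mm from the hinge and level with it; turns with the tray. Inside 82 mm (x) by 62 mm (y); walls 16 mm high and 4 mm thick on the two sides and the handle end; at the hinge end only a lip 5 mm high.
- tray_bar (a point): Middle of the tray's handle: a round bar, 10 mm thick, 72 mm long, parallel to the hinge; it can turn between gripping fingers. With the tray level it lies 134 mm to the -x side of the hinge axis and 20 mm above it (70 mm above the bench), 42 mm from the tray's end wall. It swings with the tray; its axes turn too.
- marker: Loose two-coloured plastic stock marker, a flat block 70 x 56 x 16 mm, 70 g (mass varies). Origin at its centre; x along the 70 mm, y along the 56 mm, z out of the AMBER face; the opposite face is TEAL. It starts amber up in the tray, flush with the walls so that fingers cannot grip it there, its 70 mm side across the hinge.
- unit: Fixed stainless drawer unit, 150 x 150 x 85 mm. Origin on the bench; z up; its front faces its own -x, 45 mm from the origin; the rest reaches to x = +105 mm, y = +-75 mm.
- slot (a point): Centre of the floor of the marker frame on top of the drawer unit (30 mm behind the unit's origin, 85 mm above the bench); axes as the unit's. A dark rectangle with a lilac rim 5 mm high, inside 82 mm (x) by 68 mm (y); the two sides along x are open in the middle over 54 mm, so fingers holding the marker by its 56 mm width go in there.
- drawer (a joint): How far the unit's drawer stands open (m), 0 = shut, at most 0.06; slides out to the unit's -x; about 1.5 N of friction, stays where it is left.
- drawer_bar (a point): Middle of the drawer's handle, a round bar 10 mm thick and 70 mm long along the unit's y, 55 mm above the bench, 28 mm in front of the drawer front. Shut: 79 mm to the -x side of the unit's origin. Moves with the drawer.
- brown_jar: Bystander: amber glass jar with a lid, 64 mm across, 110 mm high. Origin at its underside.
- white_bottle: Bystander: white bottle with blue cap, 56 mm across, 140 mm high. Origin at its underside.
- white_jar: Bystander: white jar with green lid, 72 mm across, 90 mm high. Origin at its underside.
- tin: Bystander: flat round aluminium tin, 48 mm across, 22 mm high. Origin at its underside.
- spatula: Bystander: spatula, 160 mm long, lying on the bench. Origin at its underside, near its middle.
- teal_bin: Bystander: small teal open bin, 120 x 100 x 60 mm. Origin at its underside.
- steel_cup: Bystander: steel cup, 72 mm across, 75 mm high. Origin at its underside.
Things that resemble listed ones, but are neither listed nor needed, are in the scene too. Leave any brown look-alike of the unit alone. There is more than one size of the marker; the one meant has the size given above.

How it is judged (in metres and radians):
On the way:
1. the marker lies flat on the landing bed, teal face up (angle between marker's own z axis and vertical above 2.95 rad and linear speed of marker below 0.05 m/s and x of marker in the frame of turner between 0.015 and 0.115 m and y of marker in the frame of turner between -0.03 and 0.03 m and z of marker in the frame of turner between 0.05 and 0.066 m), for 0.2 s.
At the end, for the whole second after the job is handed in: The marker lies still and flat (within 0.1 rad) inside the frame on top of the drawer unit, teal face up, its centre within 12 mm of the frame's centre along both sides; the drawer is open by less than 6 mm; the tray is lowered to within 0.06 rad of level (angle between marker's own z axis and vertical above 3.04 rad and linear speed of marker below 0.02 m/s and x of marker in the frame of slot between -0.012 and 0.012 m and y of marker in the frame of slot between -0.012 and 0.012 m and z of marker in the frame of slot between 0.004 and 0.011 m and value of joint drawer below 0.006 m and value of joint tray below 0.06 rad); the robot touches nothing.
It fails at once if the marker falls on to the bench (height (world z) of marker below 0.035 m).
It fails at once if a jar, bottle, tin, spatula, cup or bin is shifted by more than 30 mm (distance of any of brown_jar, white_bottle, white_jar, tin, spatula, teal_bin, steel_cup from where it was at the start of the episode above 0.03 m).
It also fails if it takes over 72 s, if anything falls off the work surface, if the arm or the gripper's body presses on something with over 40 N, if the wrist force passes 120 N, or if a joint passes its speed limit or range.

### The arm

A 6-joint arm with a two-finger parallel gripper is mounted at the origin on the work surface. World frame = base frame: x ahead of the robot, y to its left, z up, the work surface at z = 0. Lengths are in mm, angles in degrees, forces in N, time in s.
With the tool pointing down it reaches from about 350 to 850 mm from the base axis. Payload 8.1 kg.
Tool frame: the origin (TCP) lies between the finger pads; the fingertips stand 17 mm ahead of it and the grasp point (between the pads) lies 2 mm behind it; z points along the fingers, y is the line along which they close (so a half turn about z gives the same grasp; the last joint's range is limited). The gripper opens to 85 mm and grips with 20 to 120 N. Pads are 22 mm wide; open, the fingers measure 114 mm over their backs; the gripper's body (76 mm by 85 mm) begins 54 mm behind the grasp point. The pads swing forward as they close: fully open they stand 13 mm farther back than shut.
Start: joints at [-78.518, 7.471, 85.268, -0, 87.261, -4.893], TCP at [169.175, -575.661, 248.292] pointing down, gripper open.
Joint ranges: [-169.43, 169.43], [-51.17, 129.36], [1.28, 143.12], [-76.62, 256.62], [0, 156.53], [-152.29, 152.29]. Speed limits (degrees/s): [136.94, 136.94, 159.86, 180, 180, 180].

### API

Orientations are given as [roll, pitch, yaw] about the fixed x, y, z axes, in that order (R = Rz(yaw) Ry(pitch) Rx(roll)).
In Python, from bench import sense, snapshot, hand_in, trace, place_of gives the robot as it stands.
- The arm moves only by the shell command python3 -m handwheel 'ROWS' [FORCE]. ROWS is JSON, a list of rows, each a list of 7 numbers: the opening, from -1 (shut) to 1 (fully open), then the shift along the tool's x, y, z in cm, then the turn, a rotation vector about the tool's x, y, z in rad. A call has 1 to 12 rows; each row shifts and turns the commanded pose from where the row before left it, along the tool's axes as they then stand; what a row does not reach is not made up. A row lasts 1/12 s, in which the tool goes at most 41.7 mm and 7.16 degrees, less where a joint would pass 70% of its speed; a pose out of reach is approached as far as the arm can. A call with a gripper value outside its range is refused whole. The fingers move at their own pace and stop on an object; FORCE is the grip in N (left out, the last holds). Time passes only in rows, so rows that do not move let the fingers close. It gives the time, the measured TCP pose, the force, the opening and the grip force at its end, in the units of the state.
- sense(): the state, without advancing time (a new reading comes with each control period).
- snapshot(name): name is "side" or "top" or "wrist"; returns a dict with "image" (480x640x3 uint8, red, green, blue), "intrinsics" (3x3 intrinsics, pixels), "R" (3x3) and "t" (3): a world point X has camera coordinates R X + t. Camera axes: x right, y down, z forward; pixel columns grow to the right and rows downward; lengths in mm; the calibration is good to about 2 mm. A picture is of the moment at which its call begins. There is no depth.
- hand_in(): hands the job in; it is judged then, once.
Trained networks look in a picture, given as the dict that the camera call returned (one of the last four; its "shot" number tells which), for a name from the list of things; names that differ only in an ending like _2 or _b are one class to them, and where a whole thing is asked for, a point or a joint stands for the part that bears it (a point fixed in the world has none). Each returns a list of dicts, best first, with "conf" (0 to 1); they miss things now and then, are a little off and sometimes report something else, mostly with a low value. They report only what shows in the picture. A call takes as long as a camera call. They do not tell look-alikes from the thing itself.
- trace(picture, query): "pixels" (480x640 bool, what is visible of it).
- place_of(picture, query): "location" ([x, y, z] in mm, in world coordinates, good to about 4 mm: a listed point, or the origin of a listed thing).
The state is a dict: "time": time; "joint_pos": joint angles; "qd": joint speeds; "joint_efforts": joint torques, N m; "tool_pos": TCP position; "tcp_rot": TCP orientation; "ft_force": force on the tool from outside, world axes, zero at the start; "wrist_torque": the same for the moment, N m; "finger_gap": finger opening in mm; "grip_force": force on a finger pad.
Only numpy, scipy, OpenCV 4.12 (cv2) and the standard library are available. Lean on these libraries where they do the work, as an engineer would, in place of code of your own. Each camera call takes 0.05 s, during which the arm holds its last target. There are 200 camera calls.

## Working session

There is one attempt and no reset: what is moved stays moved. The work goes in short steps, Python scripts to look and compute and a shell command to move; the robot and the scene stay as the last step left them, time stands still between calls to the robot, and variables do not carry over. Pictures are saved under pics/ and viewed, at most 10 in all, crops included, and the job is handed in when it is done.

```bash
ls; mkdir -p pics; cat > h.py <<'E'
import numpy as np, cv2
from bench import sense, snapshot, hand_in, trace, place_of
def save(p,n): cv2.imwrite(f'pics/{n}.png',p['image'][:,:,::-1])
def proj(p,X):
    c=p['R']@np.array(X,float)+p['t']; q=p['intrinsics']@c; return q[:2]/q[2]
E
python3 - <<'E'
from h import *
s=sense(); print(s['tool_pos'],s['tcp_rot'])
for n in ['top','side']:
    p=snapshot(n); save(p,n+'0')
    print(n,'cam',np.round(-p['R'].T@p['t']))
    for q in ['turner','bed','tray_in','tray_bar','marker','unit','slot','drawer_bar']:
        print(q,[(np.round(d['location']).tolist(),round(d['conf'],2)) for d in place_of(p,q)][:4])
E
```

```text
pics
[ 169.0713002  -575.13011234  247.23775588] [-1.79892549e+02 -9.13747954e-03  1.63749568e+01]
top cam [ 330.   13. 1180.]
turner [([565.0, -207.0, -0.0], 0.71)]
bed [([626.0, -208.0, 51.0], 0.75)]
tray_in [([520.0, -213.0, 51.0], 0.74), ([479.0, 194.0, 55.0], 0.47)]
tray_bar [([429.0, -215.0, 66.0], 0.67), ([633.0, 471.0, -1.0], 0.35)]
marker [([522.0, -214.0, 57.0], 0.9), ([306.0, -264.0, 13.0], 0.82), ([470.0, -4.0, 1.0], 0.4)]
unit [([580.0, 225.0, 2.0], 0.94), ([250.0, 246.0, -3.0], 0.66), ([469.0, -4.0, -0.0], 0.5)]
slot [([271.0, 247.0, 81.0], 0.89), ([608.0, 230.0, 90.0], 0.85)]
drawer_bar [([475.0, 199.0, 57.0], 0.77), ([168.0, 243.0, 56.0], 0.69)]
side cam [-233.  862. 1150.]
turner [([562.0, -212.0, 4.0], 0.93)]
bed [([626.0, -206.0, 50.0], 0.62)]
tray_in [([521.0, -211.0, 50.0], 0.72)]
tray_bar [([519.0, -213.0, 56.0], 0.64), ([427.0, -217.0, 71.0], 0.61)]
marker [([518.0, -213.0, 56.0], 0.61)]
unit [([575.0, 227.0, -4.0], 0.79), ([246.0, 247.0, -1.0], 0.69)]
slot [([279.0, 246.0, 82.0], 0.86), ([604.0, 232.0, 88.0], 0.58), ([473.0, 478.0, -4.0], 0.53)]
drawer_bar [([474.0, 198.0, 56.0], 0.78), ([169.0, 244.0, 53.0], 0.57)]
```

View pics/top0.png

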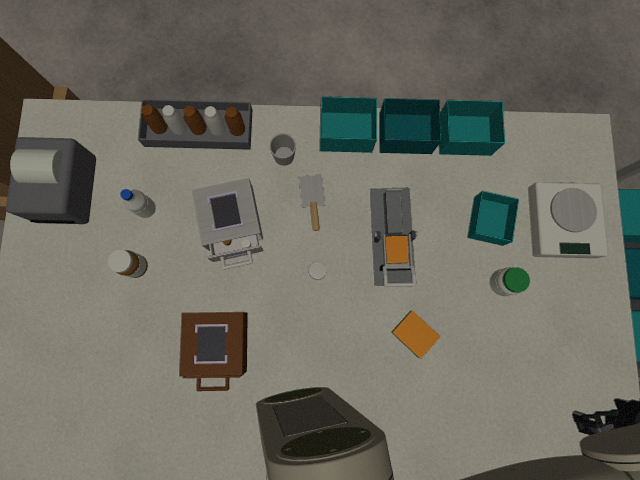

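View pics/side0.png

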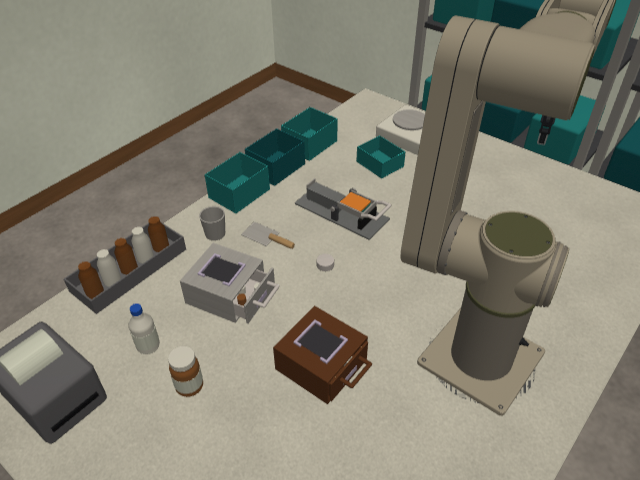

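The top view shows the amber marker in the tray at about (397,250), with the bed up-image of it and the tray bar at about (398,284). The steel unit is at (228,215) with its drawer partly open. The brown unit at (212,345) and the loose amber block at (416,334) are look-alikes. The side view agrees. From these, turner yaw is about 2.6° and unit yaw about 14°. I'll move above the tray bar and look closer.

```bash
python3 -m handwheel '[[0.2,2.93,-2.27,0.2,0,0,0],[0.2,2.93,-2.27,0.2,0,0,0],[0.2,2.93,-2.27,0.2,0,0,0],[0.2,2.93,-2.27,0.2,0,0,0],[0.2,2.93,-2.27,0.2,0,0,0],[0.2,2.93,-2.27,0.2,0,0,0],[0.2,2.93,-2.27,0.2,0,0,0],[0.2,2.93,-2.27,0.2,0,0,0],[0.2,2.93,-2.27,0.2,0,0,0],[0.2,2.93,-2.27,0.2,0,0,0],[0.2,2.93,-2.27,0.2,0,0,0],[0.2,2.93,-2.27,0.2,0,0,0]]' 40
python3 -m handwheel '[[0.2,0,0,0,0,0,-0.111],[0.2,0,0,0,0,0,-0.111],[0.2,0,0,0,0,0,-0.111],[0.2,0,0,0,0,0,-0.111],[0.2,0,0,0,0,0,-0.111],[0.2,0,0,0,0,0,-0.111],[0.2,0,0,0,0,0,-0.111],[0.2,0,0,0,0,0,-0.111],[0.2,0,0,0,0,0,-0.111],[0.2,0,0,0,0,0,-0.111],[0.2,0,0,0,0,0,-0.111],[0.2,0,0,0,0,0,-0.111]]'
cat >> h.py <<'E'
from scipy.spatial.transform import Rotation as Ro
def to(pos,rpy):
    "shift in tool axes (cm) then turn (rad) from here to the pose"
    s=sense(); R=Ro.from_euler('xyz',s['tcp_rot'],degrees=True)
    G=Ro.from_euler('xyz',rpy,degrees=True)
    print('at',np.round(s['tool_pos'],1),np.round(s['tcp_rot'],2),'gap',round(s['finger_gap'],1),'F',np.round(s['ft_force'],1),'t',round(s['time'],2))
    print('shift cm',np.round(R.inv().apply(np.array(pos)-s['tool_pos'])/10,2),'turn',np.round((R.inv()*G).as_rotvec(),3))
E
python3 - <<'E'
from h import *
p=snapshot('wrist'); save(p,'w1'); print('cam',np.round(-p['R'].T@p['t']))
for q in ['turner','bed','tray_in','tray_bar','marker']:
    print(q,[(np.round(d['location'],1).tolist(),round(d['conf'],2)) for d in place_of(p,q)][:4])
t=trace(p,'marker')
for d in t[:2]: print(cv2.minAreaRect(np.argwhere(d['pixels'])[:,::-1].astype(np.float32)),d['conf'])
to([429,-216,200],[180,0,92.6])
E
```

```text
time: 1.9
tool_pos: [430.5, -213.6, 224.5]
tcp_rot: [180.0, -0.0, 16.4]
ft_force: [0.6, -0.6, -0.2]
finger_gap: 51.5
grip_force: 0.0
time: 2.9
tool_pos: [429.7, -215.2, 224.4]
tcp_rot: [180.0, 0.0, 93.0]
ft_force: [-0.0, -0.7, 0.1]
finger_gap: 51.1
grip_force: 0.0
cam [ 427. -142.  350.]
turner [([429.7, -216.5, 71.8], 0.16)]
bed [([627.4, -208.3, 45.7], 0.68)]
tray_in []
tray_bar [([431.1, -219.2, 71.2], 0.68)]
marker [([305.5, -265.0, 11.8], 0.71), ([518.4, -207.9, 59.4], 0.61)]
((437.5, 219.0), (72.0, 99.0), 90.0) 0.94
((185.367919921875, 252.9622344970703), (89.80994415283203, 107.80878448486328), 42.51044845581055) 0.86
at [ 429.7 -215.2  224.3] [180.     0.    92.55] gap 51.3 F [ 0.7 -0.   0.2] t 3.25
shift cm [-0.08 -0.08  2.43] turn [ 0.     0.    -0.001]
```

View pics/w1.png

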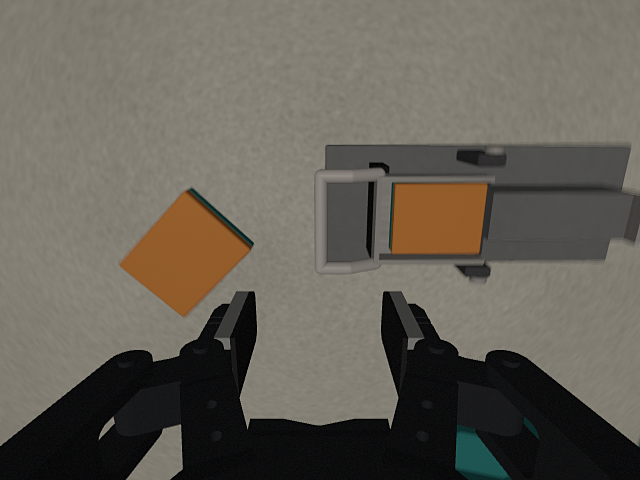

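The wrist view shows the tray aligned with the tool, the bar running vertically at about column 321 (rows 172–272), and the marker at (437,219). I'll turn the bar's pixels into a position.

```bash
cat >> h.py <<'E'
def at_z(p,uv,z):
    r=p['R'].T@np.linalg.solve(p['intrinsics'],[*uv,1]); c=-p['R'].T@p['t']; return c+r*(z-c[2])/r[2]
E
python3 - <<'E'
from h import *
p=snapshot('wrist')
for uv,z in [((321,172),70),((321,272),70),((439,183),66),((436,255),66),((327,145),8),((629,147),8),((328,259),8),((607,261),8)]: print(uv,np.round(at_z(p,uv,z),1))
to([431,-217,72],[180,0,92.5])
E
```

```text
(321, 172) [ 430.3 -176.6   70. ]
(321, 272) [ 434.1 -255.1   70. ]
(439, 183) [ 519.  -181.2   66. ]
(436, 255) [ 524.5 -238.1   66. ]
(327, 145) [ 435.2 -160.5    8. ]
(629, 147) [ 699.9 -150.1    8. ]
(328, 259) [ 441.6 -266.5    8. ]
(607, 261) [ 708.9 -256.3    8. ]
at [ 429.7 -215.2  224.3] [-180.     -0.     92.59] gap 50.8 F [-0.6 -0.1  1. ] t 3.3
shift cm [-0.19  0.12 15.23] turn [-0.    -0.     0.001]
```

```bash
python3 -m handwheel '[[-0.25,-0.1,0.2,1.3,0,0,0],[-0.25,0,0,1.3,0,0,0],[-0.25,0,0,1.3,0,0,0],[-0.25,0,0,1.3,0,0,0],[-0.25,0,0,1.3,0,0,0],[-0.25,0,0,1.3,0,0,0],[-0.25,0,0,1.3,0,0,0],[-0.25,0,0,1.3,0,0,0],[-0.25,0,0,1.3,0,0,0],[-0.25,0,0,1.3,0,0,0],[-0.25,0,0,1.3,0,0,0],[-0.25,0,0,1.3,0,0,0]]' 25
python3 -m handwheel '[[-1,0,0,0,0,0,0],[-1,0,0,0,0,0,0],[-1,0,0,0,0,0,0],[-1,0,0,0,0,0,0],[-1,0,0,0,0,0,0],[-1,0,0,0,0,0,0],[-1,0,0,0,0,0,0],[-1,0,0,0,0,0,0]]' 25
python3 - <<'E'
from h import *
s=sense();P=s['tool_pos'];print(P,s['finger_gap'],s['ft_force'])
# arc in tool y (turner x) & z, from the grasp
a0=np.arctan2(20,-134);r=np.hypot(20,134)
th=np.array([0,.2,.4,.6,.8,1.0,1.2,1.3,1.4,1.5,1.6,1.7,1.75])
y=r*np.cos(a0-th)/10;z=-r*np.sin(a0-th)/10
print(np.round(np.c_[th[1:],np.diff(y),np.diff(z)],2))
E
```

```text
time: 4.3
tool_pos: [431.8, -216.1, 67.7]
tcp_rot: [180.0, 0.0, 92.6]
ft_force: [0.5, 0.3, 0.8]
finger_gap: 32.0
grip_force: 0.0
time: 4.97
tool_pos: [431.6, -215.6, 68.5]
tcp_rot: [-180.0, -0.0, 92.7]
ft_force: [-0.9, 5.4, -1.0]
finger_gap: 8.7
grip_force: 24.4
[ 431.61667563 -215.61768315   68.46472123] 8.707417798376872 [-0.912107    5.39049272 -1.02827478]
[[ 0.2   0.66 -2.62]
 [ 0.4   1.17 -2.44]
 [ 0.6   1.63 -2.16]
 [ 0.8   2.03 -1.79]
 [ 1.    2.34 -1.35]
 [ 1.2   2.57 -0.86]
 [ 1.3   1.33 -0.23]
 [ 1.4   1.35 -0.1 ]
 [ 1.5   1.35  0.04]
 [ 1.6   1.34  0.17]
 [ 1.7   1.32  0.31]
 [ 1.75  0.65  0.2 ]]
```

```bash
python3 -m handwheel '[[-1,0,0.14,-0.66,0,0,0],[-1,0,0.16,-0.66,0,0,0],[-1,0,0.18,-0.65,0,0,0],[-1,0,0.2,-0.65,0,0,0],[-1,0,0.27,-0.62,0,0,0],[-1,0,0.28,-0.61,0,0,0],[-1,0,0.3,-0.61,0,0,0],[-1,0,0.32,-0.6,0,0,0],[-1,0,0.37,-0.57,0,0,0],[-1,0,0.4,-0.55,0,0,0],[-1,0,0.42,-0.53,0,0,0],[-1,0,0.44,-0.51,0,0,0]]'
python3 -m handwheel '[[-1,0,0.48,-0.48,0,0,0],[-1,0,0.5,-0.46,0,0,0],[-1,0,0.52,-0.44,0,0,0],[-1,0,0.53,-0.41,0,0,0],[-1,0,0.56,-0.38,0,0,0],[-1,0,0.58,-0.35,0,0,0],[-1,0,0.59,-0.32,0,0,0],[-1,0,0.61,-0.3,0,0,0],[-1,0,0.63,-0.26,0,0,0],[-1,0,0.64,-0.23,0,0,0],[-1,0,0.65,-0.2,0,0,0],[-1,0,0.65,-0.17,0,0,0]]'
python3 - <<'E'
from h import *
to([0,0,0],[180,0,92.6])
p=snapshot('side'); print([(np.round(d['location'],1).tolist(),round(d['conf'],2)) for q in ['marker','tray_bar'] for d in place_of(p,q)])
E
```

```text
time: 5.97
tool_pos: [465.7, -214.2, 141.8]
tcp_rot: [-179.9, -0.0, 92.7]
ft_force: [-8.8, 5.2, 4.1]
finger_gap: 8.9
grip_force: 24.5
time: 6.97
tool_pos: [536.8, -211.6, 181.9]
tcp_rot: [179.9, 0.1, 92.7]
ft_force: [-4.5, 1.5, 5.8]
finger_gap: 9.1
grip_force: 26.0
at [ 536.8 -211.6  181.9] [1.7992e+02 7.0000e-02 9.2690e+01] gap 9.1 F [-4.5  1.5  5.8] t 6.97
shift cm [ 23.68 -52.66  18.09] turn [0.001 0.001 0.002]
[([533.9, -216.4, 178.9], 0.79)]
```

```bash
python3 -m handwheel '[[-1,0,0.33,-0.07,0,0,0],[-1,0,0.33,-0.06,0,0,0],[-1,0,0.33,-0.05,0,0,0],[-1,0,0.34,-0.05,0,0,0],[-1,0,0.34,-0.04,0,0,0],[-1,0,0.34,-0.03,0,0,0],[-1,0,0.34,-0.02,0,0,0],[-1,0,0.34,-0.01,0,0,0],[-1,0,0.34,0,0,0,0],[-1,0,0.34,0.01,0,0,0],[-1,0,0.34,0.01,0,0,0],[-1,0,0.34,0.02,0,0,0]]'
python3 -m handwheel '[[-1,0,0.34,0.03,0,0,0],[-1,0,0.34,0.04,0,0,0],[-1,0,0.33,0.05,0,0,0],[-1,0,0.33,0.05,0,0,0],[-1,0,0.33,0.06,0,0,0],[-1,0,0.33,0.07,0,0,0],[-1,0,0.33,0.08,0,0,0],[-1,0,0.33,0.09,0,0,0],[-1,0,0.33,0.1,0,0,0],[-1,0,0.32,0.1,0,0,0],[-1,0,0,0,0,0,0],[-1,0,0,0,0,0,0]]'
python3 - <<'E'
from h import *
to([0,0,0],[180,0,92.6])
p=snapshot('side'); print([(q,np.round(d['location'],1).tolist(),round(d['conf'],2)) for q in ['marker','tray_bar'] for d in place_of(p,q)])
cv2.imwrite('pics/s2.png',cv2.resize(p['image'][130:270,260:440,::-1],None,fx=3,fy=3))
E
```

```text
time: 8.12
tool_pos: [576.5, -209.7, 183.2]
tcp_rot: [-180.0, 0.0, 92.7]
ft_force: [-0.7, -4.0, 1.2]
finger_gap: 9.1
grip_force: 26.3
time: 9.12
tool_pos: [609.6, -207.8, 176.3]
tcp_rot: [-180.0, 0.0, 92.7]
ft_force: [-0.7, -5.4, -0.2]
finger_gap: 9.1
grip_force: 26.2
at [ 609.6 -207.8  176.3] [-1.7999e+02  1.0000e-02  9.2690e+01] gap 9.1 F [-0.7 -5.4 -0.2] t 9.12
shift cm [ 23.63 -59.92  17.63] turn [-0.     0.     0.002]
[('marker', [619.5, -208.0, 52.6], 0.75), ('tray_bar', [606.6, -208.2, 176.7], 0.85), ('tray_bar', [655.3, 9.7, 0.9], 0.74)]
```

View pics/s2.png

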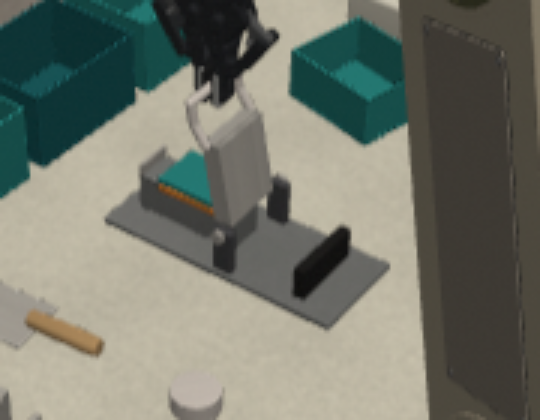

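The crop shows the marker teal-up on the bed at about (190,180), with the tray past upright and held by the bar. I'll lower it along the reverse arc.

```bash
python3 -m handwheel '[[-1,0,-0.65,-0.2,0,0,0],[-1,0,-0.66,-0.17,0,0,0],[-1,0,-0.66,-0.14,0,0,0],[-1,0,-0.67,-0.1,0,0,0],[-1,0,-0.67,-0.07,0,0,0],[-1,0,-0.68,-0.04,0,0,0],[-1,0,-0.68,0,0,0,0],[-1,0,-0.68,0.03,0,0,0],[-1,0,-0.67,0.07,0,0,0],[-1,0,-0.67,0.1,0,0,0],[-1,0,-0.66,0.13,0,0,0],[-1,0,-0.65,0.17,0,0,0]]'
python3 -m handwheel '[[-1,0,-0.65,0.2,0,0,0],[-1,0,-0.64,0.23,0,0,0],[-1,0,-0.63,0.26,0,0,0],[-1,0,-0.61,0.3,0,0,0],[-1,0,-0.59,0.32,0,0,0],[-1,0,-0.58,0.35,0,0,0],[-1,0,-0.56,0.38,0,0,0],[-1,0,-0.53,0.41,0,0,0],[-1,0,-0.52,0.44,0,0,0],[-1,0,-0.5,0.46,0,0,0],[-1,0,-0.48,0.48,0,0,0],[-1,0,-0.44,0.51,0,0,0]]'
python3 - <<'E'
from h import *
to([430.5,-216,68],[180,0,92.6])
E
```

```text
time: 10.27
tool_pos: [528.7, -211.3, 178.6]
tcp_rot: [-180.0, -0.0, 92.7]
ft_force: [0.3, -2.4, 2.2]
finger_gap: 9.0
grip_force: 26.3
time: 11.27
tool_pos: [461.6, -214.4, 134.8]
tcp_rot: [-180.0, -0.0, 92.7]
ft_force: [-3.1, 2.5, 3.2]
finger_gap: 8.9
grip_force: 26.5
at [ 461.6 -214.4  134.8] [-1.7998e+02 -4.0000e-02  9.2700e+01] gap 8.9 F [-3.1  2.5  3.2] t 11.27
shift cm [-0.02 -3.11  6.68] turn [-0.    -0.001  0.002]
```

```bash
python3 -m handwheel '[[-1,0,-0.42,0.53,0,0,0],[-1,0,-0.4,0.55,0,0,0],[-1,0,-0.37,0.57,0,0,0],[-1,0,-0.33,0.59,0,0,0],[-1,0,-0.31,0.61,0,0,0],[-1,0,-0.29,0.62,0,0,0],[-1,0,-0.26,0.63,0,0,0],[-1,0,-0.22,0.64,0,0,0],[-1,0,-0.2,0.65,0,0,0],[-1,0,-0.17,0.66,0,0,0],[-1,0,-0.15,0.66,0,0,0],[-1,0,0,0,0,0,0]]'
python3 -m handwheel '[[-0.25,0,0,0,0,0,0],[-0.25,0,0,0,0,0,0],[-0.25,0,0,0,0,0,0],[-0.25,0,0,0,0,0,0],[-0.25,0,0,0,0,0,0],[-0.25,0,0,-1.5,0,0,0],[-0.25,0,0,-2.5,0,0,0],[-0.25,0,0,-2.5,0,0,0],[-0.25,0,0,-2.5,0,0,0],[-0.25,0,0,-2.5,0,0,0],[1,0,0,-2.5,0,0,0],[1,0,0,0,0,0,0]]'
python3 - <<'E'
from h import *
to([620,-208,220],[180,0,2.4])
E
```

```text
time: 12.27
tool_pos: [431.5, -216.2, 67.8]
tcp_rot: [179.9, 0.0, 92.7]
ft_force: [5.4, 4.0, -3.3]
finger_gap: 9.2
grip_force: 26.3
time: 13.27
tool_pos: [433.4, -217.8, 214.5]
tcp_rot: [179.6, 0.3, 92.7]
ft_force: [0.8, -0.6, 0.9]
finger_gap: 55.1
grip_force: 0.0
at [ 433.4 -217.8  214.5] [179.59   0.31  92.69] gap 55.1 F [ 0.8 -0.6  0.9] t 13.27
shift cm [ 0.1  18.69 -0.42] turn [ 1.000e-02 -1.000e-03  1.576e+00]
```

```bash
python3 -m handwheel '[[1,0,3.1,0,0,0,0],[1,0,3.1,0,0,0,0],[1,0,3.1,0,0,0,0],[1,0,3.1,0,0,0,0],[1,0,3.1,0,0,0,0],[1,0.1,3.2,-0.4,0,0,0]]'
python3 -m handwheel '[[1,0,0,0,0,0,0.124],[1,0,0,0,0,0,0.124],[1,0,0,0,0,0,0.124],[1,0,0,0,0,0,0.124],[1,0,0,0,0,0,0.124],[1,0,0,0,0,0,0.124],[1,0,0,0,0,0,0.124],[1,0,0,0,0,0,0.124],[1,0,0,0,0,0,0.124],[1,0,0,0,0,0,0.124],[1,0,0,0,0,0,0.124],[1,0,0,0,0,0,0.124]]'
python3 -m handwheel '[[1,0,0,0,0,0,0.09],[1,0,0,0,0,0,0],[1,0,0,0,0,0,0]]'
python3 - <<'E'
from h import *
p=snapshot('wrist'); save(p,'w3'); print('cam',np.round(-p['R'].T@p['t']))
for q in ['bed','tray_bar','marker']:
    print(q,[(np.round(d['location'],1).tolist(),round(d['conf'],2)) for d in place_of(p,q)][:4])
for d in trace(p,'marker')[:2]:
    r=cv2.minAreaRect(np.argwhere(d['pixels'])[:,::-1].astype(np.float32)); b=[at_z(p,u,66)[:2].round(1).tolist() for u in cv2.boxPoints(r)]; print(r,d['conf'],b,np.mean(b,0))
to([620,-208,220],[180,0,2.4])
E
```

```text
time: 13.77
tool_pos: [618.6, -206.1, 210.7]
tcp_rot: [-179.9, -0.0, 92.7]
ft_force: [-0.1, -1.0, 0.4]
finger_gap: 85.3
grip_force: 0.0
time: 14.77
tool_pos: [617.6, -206.4, 211.7]
tcp_rot: [-180.0, 0.0, 7.1]
ft_force: [-0.2, 0.1, -0.1]
finger_gap: 85.3
grip_force: 0.0
time: 15.02
tool_pos: [617.7, -206.4, 211.9]
tcp_rot: [-180.0, 0.0, 2.5]
ft_force: [-0.4, 0.1, -0.2]
finger_gap: 85.2
grip_force: 0.0
cam [ 692. -204.  337.]
bed []
tray_bar []
marker [([616.8, -205.4, 58.2], 0.81)]
((317.0, 221.0), (94.0, 76.0), 90.0) 0.55 [[655.6, -177.2], [658.0, -231.2], [586.5, -236.3], [583.9, -178.2]] [ 621.    -205.725]
at [ 617.8 -206.3  212.3] [-1.80e+02  1.00e-02  2.37e+00] gap 85.6 F [-1.   0.2 -0.2] t 15.27
shift cm [ 0.21  0.18 -0.77] turn [-0.     0.    -0.001]
```

View pics/w3.png

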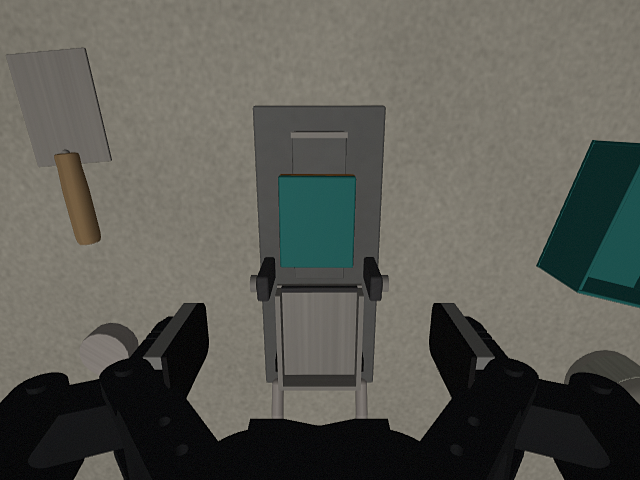

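Marker is teal up on the bed at (317,221), aligned with the tool, and the tray is level. I'll go down and grip its 56 mm width.

```bash
python3 -m handwheel '[[1,0.15,0,1.5,0,0,0],[1,0,0,1.5,0,0,0],[1,0,0,1.5,0,0,0],[1,0,0,1.5,0,0,0],[1,0,0,1.5,0,0,0],[1,0,0,1.5,0,0,0],[1,0,0,1.5,0,0,0],[1,0,0,1.2,0,0,0],[1,0,0,1,0,0,0],[1,0,0,1,0,0,0],[1,0,0,1,0,0,0],[1,0,0,0,0,0,0]]' 35
python3 -m handwheel '[[0,0,0,0,0,0,0],[0,0,0,0,0,0,0],[0,0,0,0,0,0,0],[0,0,0,0,0,0,0],[0,0,0,0,0,0,0],[0,0,0,0,0,0,0],[0,0,0,0,0,0,0]]' 35
python3 - <<'E'
from h import *
p=snapshot('wrist'); save(p,'w4')
to([619,-206,65],[180,0,2.4])
E
```

```text
time: 16.27
tool_pos: [618.0, -205.8, 62.8]
tcp_rot: [-179.9, 0.2, 2.3]
ft_force: [-1.0, 0.6, -0.5]
finger_gap: 85.4
grip_force: 0.0
time: 16.85
tool_pos: [620.2, -206.6, 66.7]
tcp_rot: [179.9, -0.1, 2.3]
ft_force: [0.4, -0.5, 6.2]
finger_gap: 54.8
grip_force: 38.7
at [ 620.1 -206.6   66.7] [ 1.7995e+02 -1.1000e-01  2.2800e+00] gap 55.3 F [-0.2  0.6  6. ] t 16.9
shift cm [-0.11 -0.07  0.17] turn [ 0.001 -0.002 -0.002]
```

View pics/w4.png

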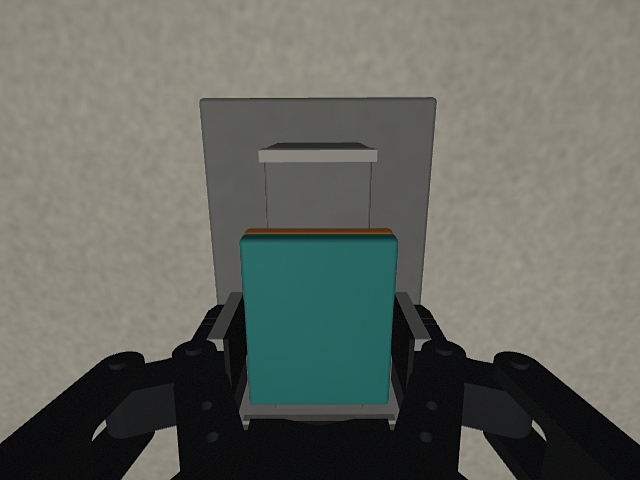

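The marker is centred between the pads, with the gap at 55 mm. I'll lift it and carry it to a viewpoint short of the unit.

```bash
python3 -m handwheel '[[0,0,0,-1,0,0,0],[0,0,0,-2,0,0,0],[0,0,0,-2.5,0,0,0],[0,0,0,-2.5,0,0,0],[0,0,0,-2.5,0,0,0],[0,0,0,-2.5,0,0,0],[0,0,0,-2.5,0,0,0],[0,0,0,-2,0,0,0]]'
python3 -m handwheel '[[0,-0.69,-2,0,0,0,0],[0,-0.7,-3.5,0,0,0,0],[0,-0.7,-3.7,0,0,0,0],[0,-0.7,-3.8,0,0,0,0],[0,-0.7,-3.8,0,0,0,0],[0,-0.7,-3.8,0,0,0,0],[0,-0.7,-3.8,0,0,0,0],[0,-0.7,-3.8,0,0,0,0],[0,-0.7,-3.8,0,0,0,0],[0,-0.7,-3.8,0,0,0,0],[0,-0.7,-3.5,0,0,0,0],[0,-0.7,-2.7,0,0,0,0]]'
python3 -m handwheel '[[0,0,0,0,0,0,-0.102],[0,0,0,0,0,0,-0.102],[0,0,0,0,0,0,0],[0,0,0,0,0,0,0],[0,0,0,0,0,0,0]]'
python3 - <<'E'
from h import *
p=snapshot('wrist'); save(p,'w5'); print('cam',np.round(-p['R'].T@p['t']))
for q in ['slot','unit','drawer_bar','marker']:
    print(q,[(np.round(d['location'],1).tolist(),round(d['conf'],2)) for d in place_of(p,q)][:4])
for d in trace(p,'slot')[:1]:
    r=cv2.minAreaRect(np.argwhere(d['pixels'])[:,::-1].astype(np.float32)); b=[at_z(p,u,85)[:2].round(1).tolist() for u in cv2.boxPoints(r)]; print(r,d['conf'],b,np.mean(b,0))
to([606,231,220],[180,0,14])
E
```

```text
time: 17.57
tool_pos: [619.4, -206.3, 243.1]
tcp_rot: [180.0, -0.1, 2.3]
ft_force: [0.1, -0.9, -0.0]
finger_gap: 55.1
grip_force: 38.1
time: 18.57
tool_pos: [517.5, 212.6, 240.8]
tcp_rot: [-180.0, 0.0, 2.4]
ft_force: [-0.5, -0.1, -1.8]
finger_gap: 55.3
grip_force: 38.1
time: 18.98
tool_pos: [518.7, 209.7, 240.5]
tcp_rot: [180.0, 0.0, 13.8]
ft_force: [-0.6, -0.4, -1.4]
finger_gap: 54.9
grip_force: 38.1
cam [591. 227. 366.]
slot [([609.0, 232.5, 83.3], 0.8)]
unit [([578.1, 226.6, 1.6], 0.8), ([247.0, 248.2, 1.0], 0.73)]
drawer_bar [([473.3, 484.5, -0.8], 0.67)]
marker [([514.3, 207.4, 232.6], 0.79), ([473.3, 482.4, 0.3], 0.16)]
((226.566650390625, 416.2794189453125), (160.93905639648438, 158.74720764160156), 11.103833198547363) 0.9 [[230.9, 322.1], [405.4, 314.2], [407.9, 179.7], [228.2, 166.4]] [318.1 245.6]
at [518.9 209.7 240.4] [-180.     0.    13.9] gap 55.0 F [-0.2  0.1 -1.4] t 19.28
shift cm [8.97 0.03 2.04] turn [-0.     0.    -0.002]
```

View pics/w5.png

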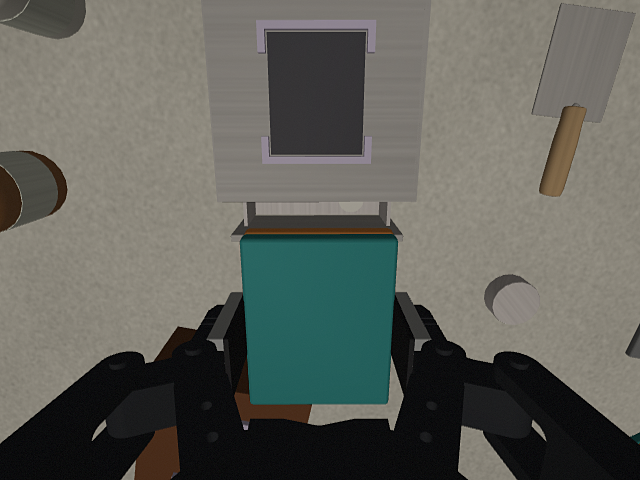

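The frame's dark floor has corners at (267,30), (366,30), (363,156) and (270,156). The held marker's top face has corners at (241,236), (396,236), (388,404) and (250,404).

```bash
python3 - <<'E'
from h import *
p=snapshot('wrist')
a=np.array([at_z(p,u,85)[:2] for u in [(267,30),(366,30),(363,156),(270,156)]])
m=np.array([at_z(p,u,239.5)[:2] for u in [(241,236),(396,236),(388,404),(250,404)]])
for k in (a,m):
    dx=(k[0]+k[1]-k[2]-k[3])/2; dy=(k[0]+k[3]-k[1]-k[2])/2
    print(k.mean(0).round(1),'len',np.linalg.norm(dx).round(1),np.linalg.norm(dy).round(1),'yaw',np.degrees(np.arctan2(dx[1],dx[0])).round(2))
c=a.mean(0)-m.mean(0)+sense()['tool_pos'][:2]
print(c); to([*c,125],[180,0,13.9])
E
```

```text
[607.9 232.6] len 82.0 66.6 yaw 13.86
[520.4 209.3] len 70.4 54.6 yaw 14.11
[606.33032529 233.07635248]
at [518.8 209.8 240.4] [-180.      0.     13.91] gap 55.0 F [0.4 0.4 0.3] t 19.33
shift cm [ 9.05 -0.15 11.54] turn [-0.  0.  0.]
```

```bash
python3 -m handwheel '[[0,2.2,-0.05,0,0,0,0],[0,2.8,-0.05,0,0,0,0],[0,2.6,-0.05,0,0,0,0],[0,1.45,0,1,0,0,0],[0,0,0,2,0,0,0],[0,0,0,2,0,0,0],[0,0,0,2,0,0,0],[0,0,0,2,0,0,0],[0,0,0,1.5,0,0,0],[0,0,0,1,0,0,0],[0,0,0,0.3,0,0,0],[0,0,0,0,0,0,0]]'
python3 -m handwheel '[[0,0,0,0.5,0,0,0],[0,0,0,0.4,0,0,0],[0,0,0,0.3,0,0,0],[0,0,0,0.3,0,0,0],[0,0,0,0.2,0,0,0],[0,0,0,0,0,0,0]]'
python3 - <<'E'
from h import *
to([606.3,233,102],[180,0,13.9])
E
```

```text
time: 20.33
tool_pos: [605.8, 233.2, 121.6]
tcp_rot: [180.0, 0.1, 14.0]
ft_force: [0.1, 0.2, -0.8]
finger_gap: 54.9
grip_force: 38.1
time: 20.83
tool_pos: [605.9, 233.3, 104.9]
tcp_rot: [180.0, 0.0, 14.0]
ft_force: [0.5, -0.6, -0.6]
finger_gap: 55.5
grip_force: 38.1
at [605.9 233.3 104.9] [1.800e+02 4.000e-02 1.397e+01] gap 55.5 F [ 0.5 -0.6 -0.6] t 20.83
shift cm [0.03 0.04 0.29] turn [0.    0.001 0.001]
```

```bash
python3 -m handwheel '[[0,0,0,0.1,0,0,0],[0,0,0,0.1,0,0,0],[0,0,0,0.1,0,0,0],[0,0,0,0,0,0,0]]'
python3 -m handwheel '[[0,0,0,0.1,0,0,0],[0,0,0,0,0,0,0]]'
```

```text
time: 21.17
tool_pos: [606.1, 233.3, 102.2]
tcp_rot: [180.0, 0.0, 14.0]
ft_force: [-0.5, 0.3, -0.7]
finger_gap: 55.0
grip_force: 38.1
time: 21.33
tool_pos: [606.4, 233.4, 101.7]
tcp_rot: [-180.0, -0.0, 14.0]
ft_force: [0.1, -0.5, 1.9]
finger_gap: 55.0
grip_force: 38.4
```

The marker touches the floor (force rises from -0.7 to 1.9 N). I'll release it, lift, move in front of the drawer bar and shut the fingers.

```bash
python3 -m handwheel '[[0.6,0,0,0,0,0,0],[0.8,0,0,0,0,0,0],[0.8,0,0,0,0,0,0],[0.8,0,0,0,0,0,0],[0.8,0,0,-0.6,0,0,0],[0.8,0,0,-1.5,0,0,0],[0.8,0,0,-2.5,0,0,0],[0.8,0,0,-2.5,0,0,0],[0.8,0,0,-2.5,0,0,0],[0.8,0,0,-1.5,0,0,0]]'
python3 -m handwheel '[[-1,-1.5,0,0,0,0,0],[-1,-2.5,0,0,0,0,0],[-1,-2.5,0,0,0,0,0],[-1,-2.5,0,0,0,0,0],[-1,-2.5,0,0,0,0,0],[-1,-2.5,0,0,0,0,0],[-1,-2.5,0,0,0,0,0],[-1,-1.5,0,0,0,0,0],[-1,0,0,0,0,0,0],[-1,0,0,0,0,0,0]]'
python3 - <<'E'
from h import *
to([433.1,189.4,62],[180,0,13.9])
p=snapshot('wrist'); save(p,'w6')
for q in ['drawer_bar','marker','slot']:
    print(q,[(np.round(d['location'],1).tolist(),round(d['conf'],2)) for d in place_of(p,q)][:4])
E
```

```text
time: 22.17
tool_pos: [607.3, 233.7, 216.5]
tcp_rot: [-180.0, -0.2, 14.0]
ft_force: [0.4, 0.5, -0.0]
finger_gap: 77.0
grip_force: 0.0
time: 23.0
tool_pos: [431.7, 190.0, 213.2]
tcp_rot: [-180.0, -0.1, 14.0]
ft_force: [1.7, -0.3, -0.1]
finger_gap: -0.2
grip_force: 0.0
at [431.7 190.  213.2] [-1.7999e+02 -1.1000e-01  1.3980e+01] gap -0.2 F [ 1.7 -0.3 -0.1] t 23.0
shift cm [ 0.1   0.1  15.12] turn [-0.    -0.002  0.001]
drawer_bar [([471.6, 200.7, 56.6], 0.89)]
marker []
slot [([275.1, 250.7, 87.6], 0.9)]
```

View pics/w6.png

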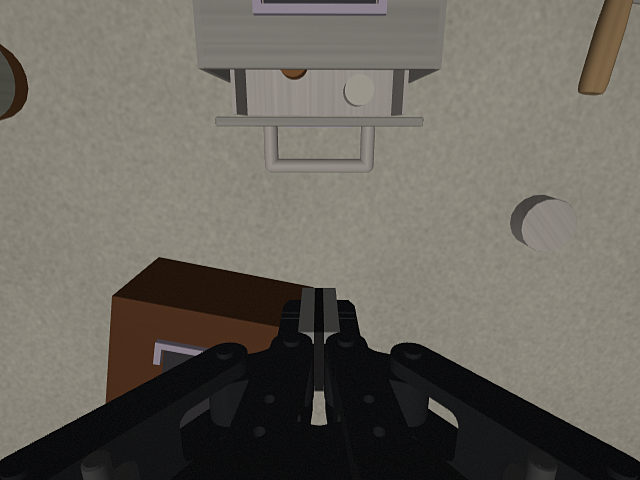

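The bar shows at (318,165), centred on the closed fingers, and the brown look-alike is behind and clear. I'll descend and push.

```bash
python3 -m handwheel '[[-1,0,0.1,1.5,0,0,0],[-1,0,0,1.7,0,0,0],[-1,0,0,1.7,0,0,0],[-1,0,0,1.7,0,0,0],[-1,0,0,1.7,0,0,0],[-1,0,0,1.7,0,0,0],[-1,0,0,1.7,0,0,0],[-1,0,0,1.7,0,0,0],[-1,0,0,1.7,0,0,0],[-1,0,0,0,0,0,0]]'
python3 -m handwheel '[[-1,0.6,0,0,0,0,0],[-1,0.6,0,0,0,0,0],[-1,0.6,0,0,0,0,0],[-1,0.5,0,0,0,0,0],[-1,0.4,0,0,0,0,0],[-1,0.4,0,0,0,0,0],[-1,0.4,0,0,0,0,0],[-1,0.4,0,0,0,0,0],[-1,0.4,0,0,0,0,0],[-1,0.4,0,0,0,0,0],[-1,0.3,0,0,0,0,0],[-1,0,0,0,0,0,0]]'
```

```text
time: 24.03
tool_pos: [429.6, 188.1, 57.6]
tcp_rot: [180.0, 0.4, 14.0]
ft_force: [-0.4, 0.1, -0.4]
finger_gap: 0.1
grip_force: 0.0
time: 25.03
tool_pos: [481.0, 201.1, 61.4]
tcp_rot: [-180.0, -0.0, 14.0]
ft_force: [1.0, -0.2, 0.1]
finger_gap: 0.1
grip_force: 0.0
```

```bash
python3 -m handwheel '[[-1,0.2,0,0,0,0,0],[-1,0.2,0,0,0,0,0],[-1,0.2,0,0,0,0,0]]'
python3 -m handwheel '[[-1,0.1,0,0,0,0,0],[-1,0.1,0,0,0,0,0]]'
python3 -m handwheel '[[-1,0.1,0,0,0,0,0],[-1,0.1,0,0,0,0,0]]'
```

```text
time: 25.28
tool_pos: [486.1, 202.4, 61.3]
tcp_rot: [-180.0, 0.0, 14.0]
ft_force: [-2.0, -0.5, 0.1]
finger_gap: 0.2
grip_force: 0.8
time: 25.45
tool_pos: [486.7, 202.6, 61.1]
tcp_rot: [180.0, 0.2, 14.0]
ft_force: [-12.4, -3.8, 10.2]
finger_gap: 0.2
grip_force: 6.6
time: 25.62
tool_pos: [486.9, 202.7, 60.9]
tcp_rot: [180.0, 0.4, 14.0]
ft_force: [-23.5, -6.8, 18.4]
finger_gap: 0.3
grip_force: 11.8
```

The push has hit a hard stop with the bar where a shut drawer puts it. I'll back off, raise and check.

```bash
python3 -m handwheel '[[-1,-0.5,0,0,0,0,0],[-1,-1.5,0,0,0,0,0],[-1,-1.5,0,-0.5,0,0,0],[-1,0,0,-2.5,0,0,0],[-1,0,0,-3,0,0,0],[-1,0,0,-3,0,0,0],[-1,0,0,-3,0,0,0],[-1,2,0,-3,0,0,0],[-1,2,0,0,0,0,0],[-1,1,0,0,0,0,0],[-1,0,0,0,0,0,0],[-1,0,0,0,0,0,0]]'
python3 - <<'E'
from h import *
p=snapshot('wrist'); T=snapshot('top')
im=np.vstack([cv2.resize(p['image'],(400,300)), cv2.resize(T['image'][140:320,180:420],(400,300))])
save({'image':im},'end')
for q in ['drawer_bar','marker','slot']: print(q,[(np.round(d['location'],1).tolist(),round(d['conf'],2)) for d in place_of(p,q)][:2])
for q in ['drawer_bar','tray_bar','tray_in']: print(q,[(np.round(d['location'],1).tolist(),round(d['conf'],2)) for d in place_of(T,q)][:2])
m=trace(p,'marker')
if m:
    r=cv2.minAreaRect(np.argwhere(m[0]['pixels'])[:,::-1].astype(np.float32)); print(r,at_z(p,r[0],101))
to([0,0,0],[180,0,14])
E
```

```text
time: 26.62
tool_pos: [504.6, 207.0, 211.1]
tcp_rot: [180.0, 0.0, 14.0]
ft_force: [0.1, 0.5, -0.8]
finger_gap: 0.1
grip_force: 0.0
drawer_bar [([503.5, 208.6, 54.1], 0.87)]
marker [([605.7, 231.3, 98.0], 0.57), ([468.4, -7.3, 2.1], 0.5)]
slot []
drawer_bar [([505.1, 204.7, 56.9], 0.53)]
tray_bar [([427.9, -214.0, 63.7], 0.7)]
tray_in [([521.4, -211.1, 51.0], 0.9), ([449.0, -506.1, -0.4], 0.72)]
((317.0, 65.0), (102.0, 130.0), 0.0) [606.95699932 232.70696096 101.        ]
at [504.4 207.  211.4] [-180.     -0.     13.97] gap 0.2 F [ 0.1 -0.2  0.2] t 27.07
shift cm [-53.94   7.91  21.14] turn [-0. -0. -0.]
```

View pics/end.png

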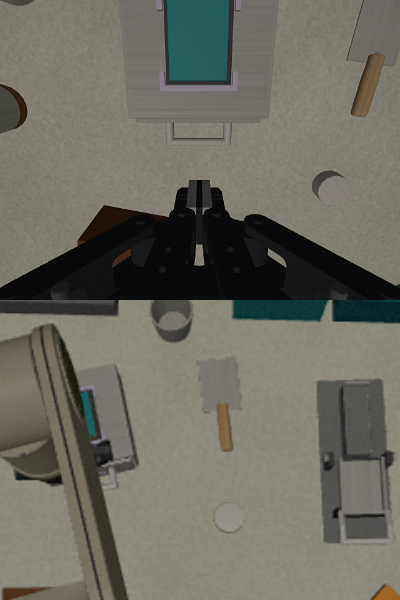

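The picture shows the marker teal up and centred in the frame at (198,40). The drawer is shut: its bar measures about (503,208), against (502,206) expected. The tray is level, and the robot is clear of everything.

```bash
python3 -c "from bench import hand_in; print(hand_in())"
```

```text
the job is handed in; nothing more can be done
None
```

I handed the job in at about 27 s, and no verdict came back: the marker lies teal side up, about 1 mm from the frame's centre, the tray is back level, the drawer is shut to within about 2 mm, and I saw no bystander moved.

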